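# Pulse a sample mill with its bayonet lid

## Task

Fit the loose lid on the small sample mill: set its two lugs down through the two notches of the collar until it is fully home, then turn it clockwise (seen from above) against the spring to the pulse position, the round dot half-way between the single entry bar and the double lock bars. Never let it go over into the lock, and disturb nothing else on the bench. Finish while still gripping the lid and holding it at the dot; do not let go, as the spring would turn it back.

Things in the scene. Friction and masses are not known exactly. Their poses are not given: they have to be found in the camera images.
- mill: sample mill fixed to the bench: round white body 124 mm across, aluminium collar 112 across, its top 89.5 above the bench. Origin: centre of the underside, z up. The collar opening is 76 across, with two entry notches 17 wide at its +x and -x sides, reaching out to 95 across; either lug fits either notch. Turning anticlockwise from the notches is blocked.
- mill_seat (a point): point on the mill's axis, 75 mm above the bench, level with the channel floor under the 5 thick collar flange: the fully home lid has its origin here (lid x in line with mill x, either way round, before turning)
- mill_dot (a point): one of the two opposite black dots on the collar's rim, 52 mm from the axis. Black rim marks, each twice: one bar at the notches (+x and -x), a round dot 45 degrees clockwise from it, two bars at 90 degrees (lock). At the pulse position the lid's bar points at the dots.
- lid: loose grey round lid, 0.18 kg, standing plug down, grip bar up. Origin: centre of its underside, z up. Plug 72 mm across; cap disc 88 across between heights 17 and 24. Two lugs 12 wide (heights 1 to 7) stick out of the plug's foot at +x and -x, 88 over their tips, in line with the bar.
- lid_bar (a point): middle of the upright grip bar on the lid, 40 mm above the lid's origin: bar 70 mm long (along lid x), 14 thick (along lid y), from height 24 (cap) to 57
- mill_ring (a joint): sprung ring inside the collar that the lugs push round: rad, 0 at rest, growing as the lid turns clockwise. The lid turns about 0.06 (0 to 0.12) rad before its lugs meet it, so at the dots it reads about 0.73. The spring pushes back with 0.06 N m at rest, 0.14 at the dots; from about 1.05 rad the lugs also meet stiff detents and click over them into the lock, up to 1.57.
- cell_a: bystander: a clear square cuvette 28x28x66, near side of the gap between mill and lid places (mm); origin at the centre of its underside
- cell_b: bystander: a second clear cuvette 28x28x66, far side of that gap (mm); origin at the centre of its underside
- sample_bottle: bystander: white bottle 71x70x148 without cap, far left (mm); origin at the centre of its underside
- bottle_cap: bystander: white round cap 63x63x31, beside the bottle (mm); origin at the centre of its underside
- reagent_0: bystander: small dropper bottle 28x28x74, to the right (mm); origin at the centre of its underside
- snips: bystander: snips with red grips 125x46x12, near left (mm); origin at the centre of its underside
- forceps: bystander: steel forceps 119x12x9, near right (mm); origin at the centre of its underside
Mind the look-alikes: they are no part of the job. Leave any brown or red look-alike of the lid alone.

How it is judged:
On the way:
1. the lid is fully home in the collar with its lugs in the notches, not yet turned (within 9 degrees) (z of lid in the frame of mill between 0.07 and 0.079 m and horizontal distance between lid and mill below 0.005 m and angle between lid's own z axis and vertical below 0.08 rad and angle between the x axis of lid and the x axis of mill, either way round below 0.16 rad), for 0.1 s.
At the end, for the whole second after the job is handed in: The lid is home in the collar (within 4 mm in height and 5 mm sideways, upright within 4.5 degrees), turned clockwise to 45 degrees within 12 degrees with the sprung ring turned along with it, at rest, and held there by the gripper (more than 2 N) (z of lid in the frame of mill between 0.07 and 0.079 m and horizontal distance between lid and mill below 0.005 m and angle between lid's own z axis and vertical below 0.08 rad and angle between the x axis of lid and the x axis of mill, either way round between 0.58 and 0.99 rad and value of joint mill_ring between 0.4 and 1.05 rad and velocity of joint mill_ring between -0.1 and 0.1 rad/s and contact force between the fingers and lid above 2 N); the arm keeps its last pose, push and grip.
It fails at once if the lid is turned over into the lock (ring beyond 69 degrees) (value of joint mill_ring above 1.2 rad).
It fails at once if a bystander is moved more than 3 cm (distance of any of cell_a, cell_b, sample_bottle, bottle_cap, reagent_0, snips, forceps from where it was at the start of the episode above 0.03 m).
It also fails if it takes over 42 s, if anything falls off the work surface, if the arm or the gripper's body presses on something with over 40 N, if the wrist force passes 120 N, or if a joint passes its speed limit or range.

## Robot

A 7-joint arm with a two-finger parallel gripper is mounted at the origin on a cart in front of the work surface, level with it; the furniture and walls round the work are solid. World frame = base frame: x ahead of the robot, y to its left, z up, the work surface at z = 0. Lengths are in m, angles in rad, forces in N, time in s.
With the tool pointing down it reaches from about 0.425 to 0.875 m from the base axis. Payload 9.9 kg.
Tool frame: the origin (TCP) lies at the very end of the fingers, on their centre line; the grasp point (between the pads) lies env.tcp_to_grasp behind it (env.tcp_to_grasp is the distance from the TCP to the grasp point, in m); x points along the fingers, y is the direction in which the jaws open and shut, and the axes are right-handed (so a half turn about x gives the same grasp; the last joint's range is limited). The gripper opens to 85 mm and grips with 20 to 120 N. Pads are 22 mm wide; open, the fingers measure 114 mm over their backs; the gripper's body (76 mm by 85 mm) begins 54 mm behind the grasp point. The pads swing forward as they close: fully open they stand 13 mm farther back than shut.
Start: joints at [-0.084, 0.576, 0.025, 1.437, -0.015, 1.129, -0.057], TCP at [0.675, 0, 0.231] pointing down, gripper open.
Joint ranges: [-2.76, 2.76], [-0.34, 2.15], [-1.52, 1.57], [0.19, 2.46], [-1.09, 4.23], [0.17, 1.99], [-2.82, 2.82]. Speed limits (rad/s): [2.22, 2.22, 3.01, 3.01, 3.14, 3.14, 3.14].

## Interface

Orientations are given as a unit quaternion [w, x, y, z].
In Python, from workcell import env gives the robot as it stands.
- The arm moves only by the shell command python3 -m crank 'ROWS' [OPENING] [FORCE]. ROWS is a JSON object of lists of equal length, an entry for each row: "slide": the shift along the tool's x, y, z in mm, a list of three; "rot": the turn, a rotation vector about the tool's x, y, z in degrees, a list of three. In form: {"slide": [[x, y, z], ...], "rot": [[rx, ry, rz], ...]}. A call has 1 to 12 rows; each row shifts and turns the commanded pose from where the row before left it, along the tool's axes as they then stand; what a row does not reach is not made up. A row lasts 1/10 s, in which the tool goes at most 50 mm and 8.59 degrees, less where a joint would pass 70% of its speed; a pose out of reach is approached as far as the arm can. A call is refused whole if a number of a shift passes 50 or a number of a turn 8.59, either way. A call with a gripper value outside its range is refused whole. OPENING is the finger opening in mm, from 0 to 85.4, set as the call begins (- or left out, the last holds). The fingers move at their own pace and stop on an object; FORCE is the grip in N (left out, the last holds). Time passes only in rows, so rows that do not move let the fingers close. It gives the time, the measured TCP pose, the force and the opening at its end, in the units of the state.
- env.read_state(): the state, without advancing time (a new reading comes with each control period).
- env.camera(name): name is "scene" or "side" or "wrist"; returns a dict with "img" (480x640x3 uint8, red, green, blue), "K" (3x3 intrinsics, pixels), "eye" and "attitude" of the camera in the world; the wrist camera has in their place "hand_eye" (4x4, takes a point from camera to tool coordinates, whose origin is the TCP and whose axes are the tool frame's). Camera axes: x right, y down, z forward; pixel columns grow to the right and rows downward; lengths in m; the calibration is good to about 2 mm. The wrist camera is an equidistant fisheye: a pixel r from the principal point sees the ray r / f radians off the axis. A picture is of the moment at which its call begins: read the wrist's pose just before it. There is no depth.
- env.sign_off(): hands the job in, once; it reports no verdict.
The state is a dict: "time_s": time; "joint_pos": joint angles; "qd": joint speeds; "joint_torque": joint torques, N m; "position": TCP position; "ee_rot": TCP orientation; "ft_force": force on the tool from outside, world axes, zero at the start; "torque": the same for the moment, N m; "gripper_width": opening from 0.0 (shut) to 1.0 (fully open).
Only numpy, scipy, OpenCV 4.12 (cv2) and the standard library are available. Lean on these libraries where they do the work, as an engineer would, in place of code of your own. Each camera call takes 0.05 s, during which the arm holds its last target.

## Working session

There is one attempt and no reset: what is moved stays moved. The work goes in short steps, Python scripts to look and compute and a shell command to move; the robot and the scene stay as the last step left them, time stands still between calls to the robot, and variables do not carry over. Pictures are saved under pics/ and viewed, and the job is handed in when it is done.

```bash
mkdir -p pics; ls; python3 - <<'E'
from workcell import env
import cv2
s=env.read_state(); print(s['time_s'],s['position'],s['ee_rot'],s['gripper_width'],env.tcp_to_grasp)
for n in ['scene','side','wrist']:
    c=env.camera(n); cv2.imwrite(f'pics/{n}0.png',c['img'][:,:,::-1])
    print(n,{k:(v.tolist() if hasattr(v,'tolist') else v) for k,v in c.items() if k!='img'})
E
```

```text
pics
0.0 [6.74548984e-01 1.73129678e-05 2.30435230e-01] [-0.49962962 -0.49952596 -0.50042165  0.50042205] 0.9998663787497655 0.0187
scene {'K': [[516.6231770817056, 0.0, 309.6523496811707], [0.0, 516.6231770817056, 238.73112338026988], [0.0, 0.0, 1.0]], 'eye': [-0.6322724834828205, 0.6784675437410086, 0.8261873510354502], 'attitude': [0.23086353156258155, -0.37419974699518654, 0.7685273704477908, -0.4648034638595061]}
side {'K': [[453.88709290628185, 0.0, 317.2674556181957], [0.0, 453.88709290628185, 234.79296412686443], [0.0, 0.0, 1.0]], 'eye': [0.23399851960034904, -1.028209536921177, 0.7347105561878199], 'attitude': [-0.4404224600772, 0.8891299996856478, -0.10672743560181877, 0.06391521578158697]}
wrist {'K': [[371.64829954431775, 0.0, 317.2773570340945], [0.0, 371.64829954431775, 232.3912513339186], [0.0, 0.0, 1.0]], 'hand_eye': [[0.000487458893818406, -0.2802836478063258, 0.9599171001478221, -0.14249585396133993], [0.999999870420714, 0.00027751693359629305, -0.0004267820336925978, -0.0009555303738083554], [-0.00014677322491807925, 0.9599171838011491, 0.2802837467654687, -0.07138066217021302], [0.0, 0.0, 0.0, 1.0]]}
```

View pics/scene0.png

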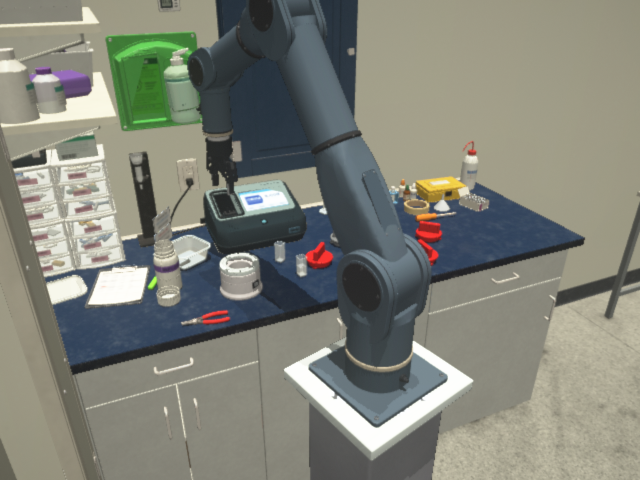

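View pics/side0.png

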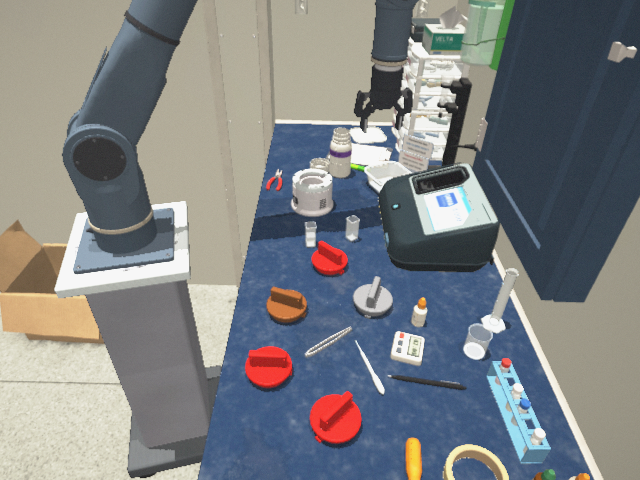

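View pics/wrist0.png

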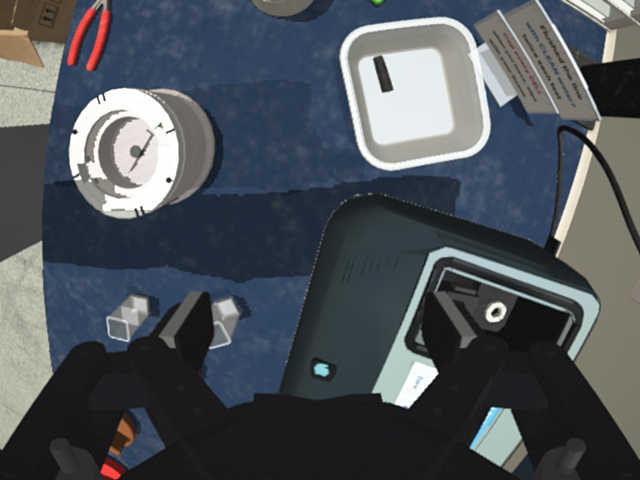

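The lid candidates in the side view are grey (373,298), brown (287,305), and red at (330,260), (268,367) and (335,418). The grey one fits the description. I'll enlarge it and the mill.

```bash
cat > h.py <<'E'
import numpy as np, cv2
from scipy.spatial.transform import Rotation as R
from workcell import env
def q2R(q): return R.from_quat([q[1],q[2],q[3],q[0]]).as_matrix()
def ray(cam,s,u,v):
    K=cam['K']
    x=(u-K[0,2])/K[0,0]; y=(v-K[1,2])/K[1,1]
    if 'hand_eye' in cam:
        r=np.hypot(x,y); d=np.array([x/r*np.sin(r),y/r*np.sin(r),np.cos(r)]) if r>0 else np.array([0,0,1.])
        T=np.eye(4);T[:3,:3]=q2R(s['ee_rot']);T[:3,3]=s['position'];T=T@np.array(cam['hand_eye'])
        return T[:3,3],T[:3,:3]@d
    return np.array(cam['eye']),q2R(cam['attitude'])@np.array([x,y,1.])
def onz(cam,s,u,v,z):
    o,d=ray(cam,s,u,v); return o+d*(z-o[2])/d[2]
def proj(cam,s,P):
    K=cam['K'];P=np.atleast_2d(P)
    if 'hand_eye' in cam:
        T=np.eye(4);T[:3,:3]=q2R(s['ee_rot']);T[:3,3]=s['position'];T=T@np.array(cam['hand_eye'])
        p=(P-T[:3,3])@T[:3,:3]; r=np.hypot(p[:,0],p[:,1]); th=np.arctan2(r,p[:,2])
        return np.c_[K[0,2]+K[0,0]*th*p[:,0]/r,K[1,2]+K[1,1]*th*p[:,1]/r]
    p=(P-np.array(cam['eye']))@q2R(cam['attitude'])
    return np.c_[K[0,2]+K[0,0]*p[:,0]/p[:,2],K[1,2]+K[1,1]*p[:,1]/p[:,2]]
E
python3 - <<'E'
import cv2,numpy as np
a=cv2.imread('pics/side0.png'); w=cv2.imread('pics/wrist0.png')
f=lambda i,x,y,W,H,k:cv2.resize(i[y:y+H,x:x+W],None,fx=k,fy=k,interpolation=cv2.INTER_CUBIC)
cv2.imwrite('pics/c1.png',f(a,340,265,80,60,10))
cv2.imwrite('pics/c2.png',f(w,60,80,160,145,4))
cv2.imwrite('pics/c3.png',f(a,280,160,80,60,10))
E
```

```text
(no output)
```

View pics/c1.png

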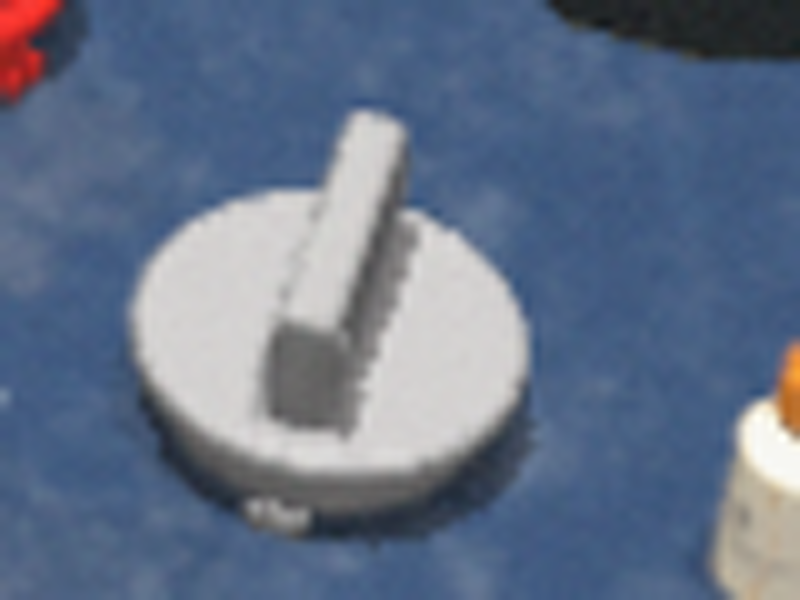

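View pics/c2.png

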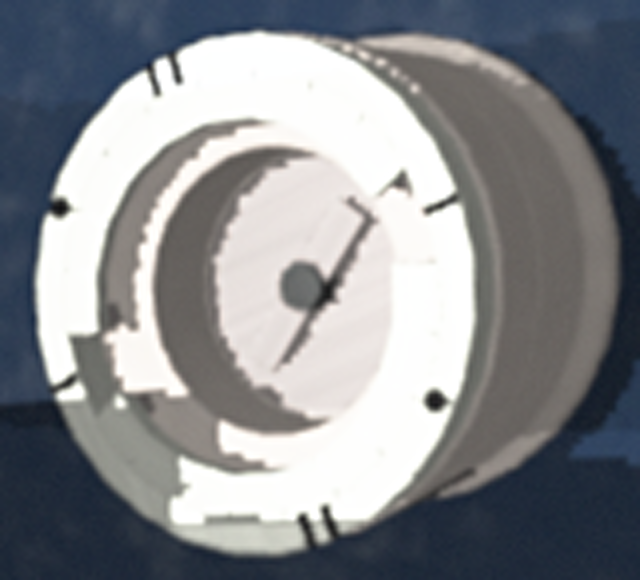

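View pics/c3.png

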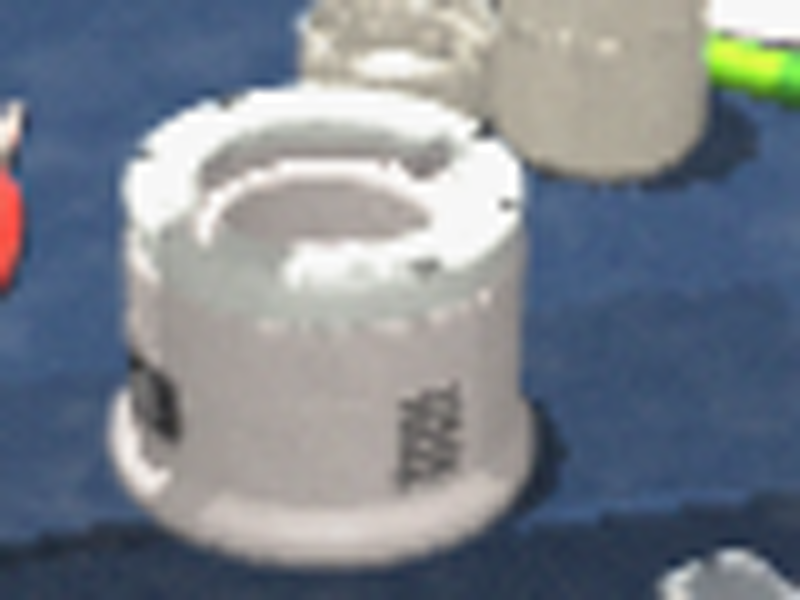

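```bash
python3 - <<'E'
from h import *
s=env.read_state(); w=env.camera('wrist'); a=env.camera('side')
pts={'bar':[(441,204),(64,383)],'dot':[(59,207),(435,400)],'dbl':[(165,74),(320,527)]}
for k,v in pts.items():
    p=[onz(w,s,(x+.5)/4-.5+60,(y+.5)/4-.5+80,.0895) for x,y in v]
    d=p[1]-p[0]; print(k,np.round(p,4).tolist(),'mid',(p[0]+p[1])[:2]/2,'len',np.linalg.norm(d),'ang',np.degrees(np.arctan2(d[1],d[0])))
# side check
for k,v in {'bar':[(145,155),(427,267)],'dot':[(508,205)]}.items():
    print('side',k,[np.round(onz(a,s,(x+.5)/10-.5+280,(y+.5)/10-.5+160,.0895),4).tolist() for x,y in v])
c=[(345,112),(405,125),(350,335),(275,325)]
p=np.array([onz(a,s,(x+.5)/10-.5+340,(y+.5)/10-.5+265,.057) for x,y in c])
print(np.round(p,4)); d=(p[0]+p[1]-p[2]-p[3])/2
print('lid',p.mean(0),np.linalg.norm(d),np.degrees(np.arctan2(d[1],d[0])))
e=[(132,330),(528,340),(300,188),(370,472)]
print([np.round(onz(a,s,(x+.5)/10-.5+340,(y+.5)/10-.5+265,.024),4).tolist() for x,y in e])
print('tool R',np.round(q2R(s['ee_rot']),3).tolist(), s['time_s'])
E
```

```text
bar [[0.5563, 0.0727, 0.0895], [0.4576, 0.0415, 0.0895]] mid [0.50691118 0.05709415] len 0.10352548531993609 ang -162.42455436952773
dot [[0.4601, 0.0808, 0.0895], [0.5526, 0.0331, 0.0895]] mid [0.50630799 0.05696298] len 0.1040976798872242 ang -27.30288107137111
dbl [[0.4909, 0.1064, 0.0895], [0.5227, 0.007, 0.0895]] mid [0.50678273 0.0567149 ] len 0.10432708347075793 ang -72.25268359019722
side bar [[0.4607, 0.0811, 0.0895], [0.5234, 0.0046, 0.0895]]
side dot [[0.5542, 0.0321, 0.0895]]
[[ 0.5529 -0.3382  0.057 ]
 [ 0.5644 -0.3452  0.057 ]
 [ 0.5302 -0.4039  0.057 ]
 [ 0.5158 -0.3975  0.057 ]]
lid [ 0.54082655 -0.37117824  0.057     ] 0.06895142904720847 58.829287444159164
[[0.4983, -0.3611, 0.024], [0.5823, -0.3838, 0.024], [0.5496, -0.3265, 0.024], [0.5347, -0.413, 0.024]]
tool R [[-0.001, 1.0, 0.0], [-0.0, 0.0, -1.0], [-1.0, -0.001, 0.0]] 0.15
```

The mill is at (0.5066, 0.0569) with its x axis at 17.6°. Mark spacing of 104 mm and dots at -27.3° match the specs. The grey lid is at about (0.541, -0.371) with its bar at 58.8°; the bar measures 69 mm, as it should. I'll move above the lid.

```bash
python3 -m crank '{"slide":[[0,-16.5,46],[0,-16.5,46],[0,-16.5,46],[0,-16.5,46],[0,-17,46],[0,-17,46],[0,-17,46],[0,-17,46],[0,0,0]],"rot":[[0,0,0],[0,0,0],[0,0,0],[0,0,0],[0,0,0],[0,0,0],[0,0,0],[0,0,0],[0,0,0]]}' 85 40
python3 -m crank '{"slide":[[0,0,0],[0,0,0],[0,0,0],[0,0,0],[0,0,0]],"rot":[[8,0,0],[8,0,0],[8,0,0],[7,0,0],[0,0,0]]}'
python3 - <<'E'
from h import *
s=env.read_state(); c=env.camera('wrist'); cv2.imwrite('pics/w1.png',c['img'][:,:,::-1])
print(s['time_s'],s['position'],np.round(q2R(s['ee_rot']),3).tolist(),s['joint_pos'])
E
```

```text
time_s: 1.15
position: [0.5358, -0.3769, 0.2312]
ee_rot: [-0.498, -0.501, -0.497, 0.505]
ft_force: [0.2, 0.1, -0.1]
gripper_width: 0.996
time_s: 1.65
position: [0.5411, -0.3676, 0.2311]
ee_rot: [-0.348, -0.616, -0.348, 0.616]
ft_force: [1.0, -0.3, 0.1]
gripper_width: 0.998
1.65 [ 0.54113421 -0.3675691   0.23114262] [[-0.0, 0.856, -0.516], [0.0, -0.516, -0.856], [-1.0, -0.0, 0.0]] [ 0.40942722  0.55170846  0.19456627  1.5017444  -0.11372978  1.0995893
  0.08488993]
```

View pics/w1.png

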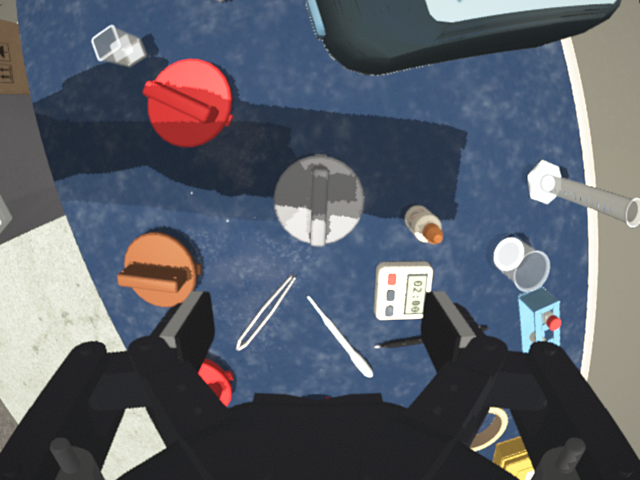

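```bash
python3 - <<'E'
import cv2
w=cv2.imread('pics/w1.png')
cv2.imwrite('pics/c4.png',cv2.resize(w[145:255,260:380],None,fx=5,fy=5,interpolation=cv2.INTER_CUBIC))
E
```

```text
(no output)
```

View pics/c4.png

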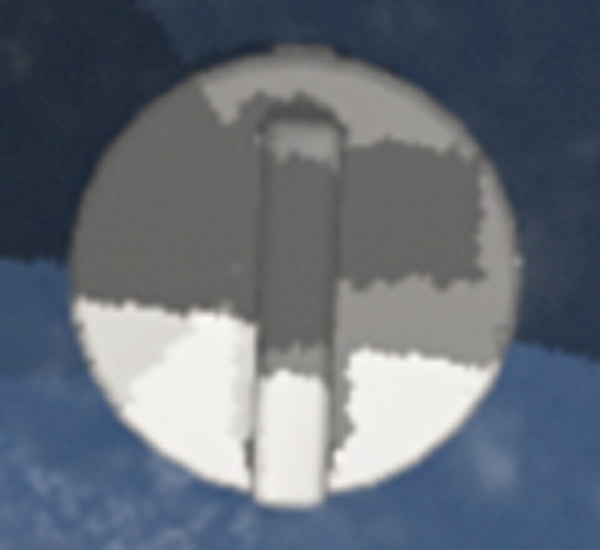

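```bash
python3 - <<'E'
from h import *
s=env.read_state(); w=env.camera('wrist')
f=lambda x,y,z: onz(w,s,(x+.5)/5-.5+260,(y+.5)/5-.5+145,z)
p=np.array([f(262,117,.057),f(340,117,.057),f(325,504,.057),f(253,503,.057)])
d=(p[0]+p[1]-p[2]-p[3])/2
print(p.mean(0),np.linalg.norm(d),np.linalg.norm(p[0]-p[1]),np.degrees(np.arctan2(d[1],d[0])))
print('cap', (f(72,280,.024)+f(520,270,.024))/2,np.linalg.norm(f(72,280,.024)-f(520,270,.024)), f(300,52,.024))
Rt=q2R(s['ee_rot']); c=p.mean(0)
print('delta tool', Rt.T@(c-s['position'])*1000, 'yaw',np.degrees(np.arctan2(Rt[1,1],Rt[0,1])))
E
```

```text
[ 0.5416356  -0.36689588  0.057     ] 0.0693319968995642 0.013308745627257014 57.484966268467865
cap [ 0.54222027 -0.36649023  0.024     ] 0.08626185822207133 [ 0.56469811 -0.33024165  0.024     ]
delta tool [ 1.74145173e+02  1.05859827e-01 -9.08886211e-01] yaw -30.835644694450274
```

```bash
python3 -m crank '{"slide":[[0,0,-0.5],[40,0,0],[40,0,0],[40,0,0],[30,0,0],[0,0,0]],"rot":[[1.5,0,0],[0,0,0],[0,0,0],[0,0,0],[0,0,0],[0,0,0]]}'
python3 - <<'E'
from h import *
s=env.read_state(); c=env.camera('wrist'); cv2.imwrite('pics/w2.png',c['img'][:,:,::-1])
print(s['time_s'],s['position'],np.round(q2R(s['ee_rot']),3).tolist(),s['ft_force'])
E
```

```text
time_s: 2.35
position: [0.539, -0.3659, 0.0772]
ee_rot: [-0.338, -0.619, -0.343, 0.621]
ft_force: [-0.0, -0.8, 0.5]
gripper_width: 0.993
2.35 [ 0.53900358 -0.36586399  0.07718106] [[-0.006, 0.844, -0.537], [0.004, -0.537, -0.844], [-1.0, -0.007, -0.0]] [-0.01089783 -0.83989562  0.53669543]
```

View pics/w2.png

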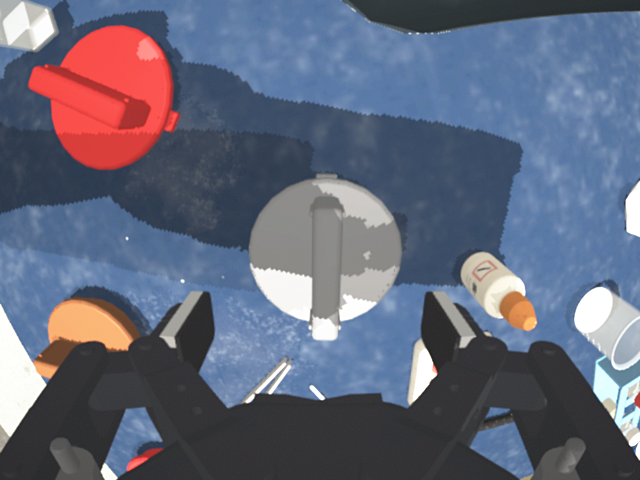

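```bash
python3 -m crank '{"slide":[[0,0,0],[0,0,0]],"rot":[[0,0,0],[0,0,0]]}'
python3 - <<'E'
from h import *
s=env.read_state(); c=env.camera('wrist'); w=c['img'][:,:,::-1]
print(s['position'],np.round(q2R(s['ee_rot']),3).tolist())
cv2.imwrite('pics/c5.png',cv2.resize(w[165:345,240:410],None,fx=3,fy=3,interpolation=cv2.INTER_CUBIC))
E
```

```text
time_s: 2.6
position: [0.5423, -0.3684, 0.0835]
ee_rot: [0.341, 0.621, 0.339, -0.619]
ft_force: [-0.3, -0.4, -0.3]
gripper_width: 0.998
[ 0.54229767 -0.36842517  0.08348345] [[0.003, 0.843, -0.537], [-0.002, -0.537, -0.843], [-1.0, 0.003, -0.0]]
```

View pics/c5.png

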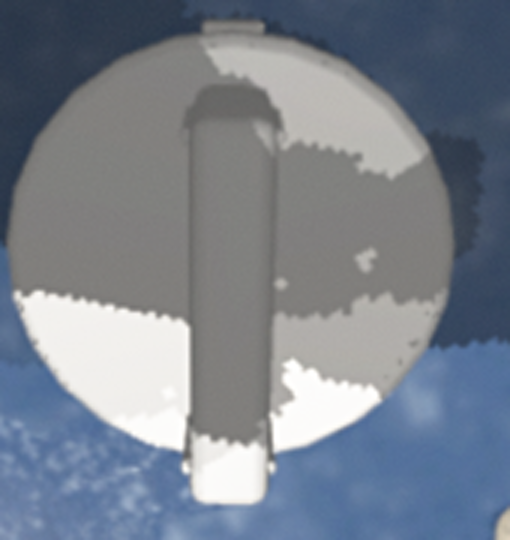

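```bash
python3 - <<'E'
from h import *
s=env.read_state(); w=env.camera('wrist'); s0=s
s=dict(s); 
f=lambda x,y,z: onz(w,s,(x+.5)/3-.5+240,(y+.5)/3-.5+165,z)
p=np.array([f(190,119,.057),f(275,119,.057),f(266,502,.057),f(192,502,.057)])
d=(p[0]+p[1]-p[2]-p[3])/2
print(p.mean(0),np.linalg.norm(d),np.linalg.norm(p[0]-p[1]),np.linalg.norm(p[2]-p[3]),np.degrees(np.arctan2(d[1],d[0])))
Rt=q2R(s['ee_rot']); c=p.mean(0)
print(s['position'],'delta tool', Rt.T@(c-s['position'])*1000, 'yaw',np.degrees(np.arctan2(Rt[1,1],Rt[0,1])))
s1=env.read_state();print(s1['position'],s1['time_s'])
E
```

```text
[ 0.54166416 -0.36688034  0.057     ] 0.06831826409975651 0.01315305075837741 0.013013049088378924 56.98868494050824
[ 0.54222092 -0.36830452  0.08335952] delta tool [26.35548807 -1.31939114 -0.90010221] yaw -32.49727716314549
[ 0.54209113 -0.36814125  0.08315158] 2.7
```

```bash
python3 -m crank '{"slide":[[20,-1,-1],[15,0,0],[10,0,0],[7,0,0],[0,0,0],[0,0,0],[0,0,0]],"rot":[[0,0,0],[0,0,0],[0,0,0],[0,0,0],[0,0,0],[0,0,0],[0,0,0]]}'
python3 - <<'E'
from h import *
s=env.read_state(); c=env.camera('wrist'); cv2.imwrite('pics/w3.png',c['img'][:,:,::-1])
print(s['time_s'],s['position'],s['ft_force'])
c=env.camera('side'); cv2.imwrite('pics/s3.png',cv2.resize(c['img'][230:350,300:460,::-1],None,fx=4,fy=4))
E
```

```text
time_s: 3.4
position: [0.5413, -0.3665, 0.0299]
ee_rot: [0.34, 0.62, 0.34, -0.62]
ft_force: [0.3, -0.0, -1.0]
gripper_width: 0.998
3.4 [ 0.54125165 -0.3665041   0.029853  ] [ 0.26735574 -0.01753511 -1.00833118]
```

View pics/w3.png

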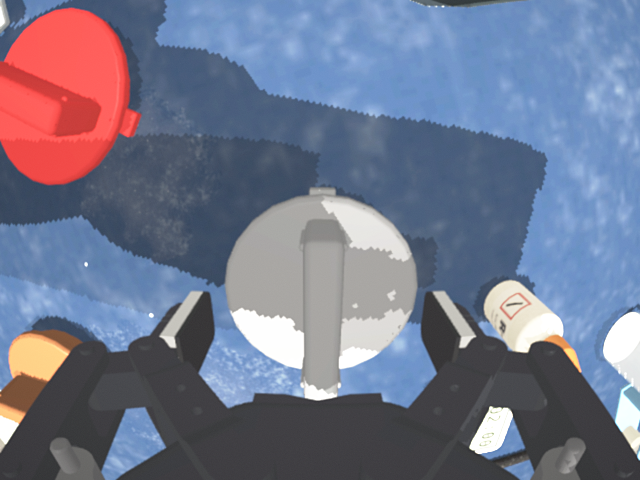

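View pics/s3.png

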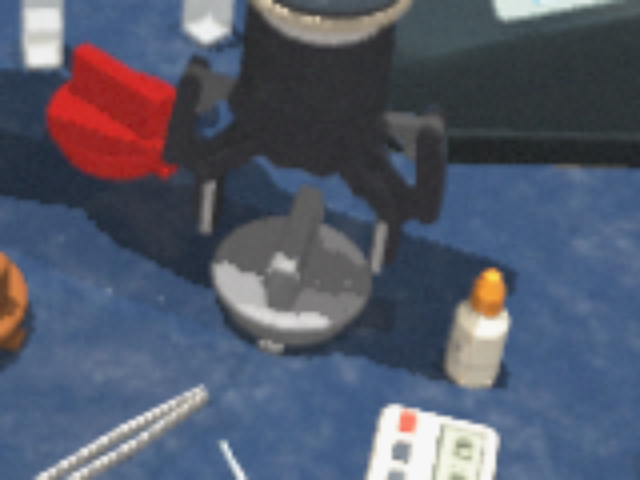

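```bash
python3 -m crank '{"slide":[[0,0,0],[0,0,0],[0,0,0],[0,0,0],[0,0,0],[0,0,0],[0,0,0],[0,0,0]],"rot":[[0,0,0],[0,0,0],[0,0,0],[0,0,0],[0,0,0],[0,0,0],[0,0,0],[0,0,0]]}' 5 60
python3 - <<'E'
from h import *
s=env.read_state(); c=env.camera('wrist'); cv2.imwrite('pics/w4.png',c['img'][:,:,::-1])
print(s['time_s'],s['position'],s['ft_force'],s['gripper_width']*85.4)
E
```

```text
time_s: 4.3
position: [0.5411, -0.3663, 0.0295]
ee_rot: [0.34, 0.62, 0.34, -0.62]
ft_force: [-0.0, -0.3, 4.7]
gripper_width: 0.148
4.3 [ 0.54113717 -0.36631761  0.02953794] [-0.04814364 -0.33387128  4.67053987] 12.63207167538346
```

View pics/w4.png

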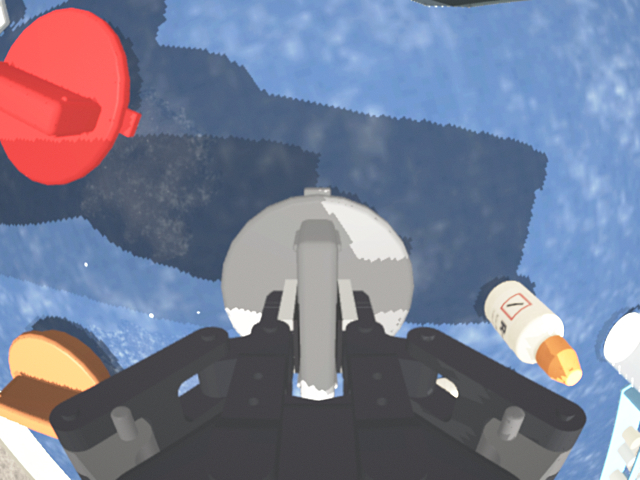

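```bash
python3 -m crank '{"slide":[[-10,0,0],[-20,0,0],[-30,0,0],[-30,0,0],[-30,0,0],[-20,0,0],[-10,0,0],[0,0,0],[0,0,0],[0,0,0]],"rot":[[0,0,0],[0,0,0],[0,0,0],[0,0,0],[0,0,0],[0,0,0],[0,0,0],[0,0,0],[0,0,0],[0,0,0]]}'
python3 - <<'E'
from h import *
s=env.read_state(); c=env.camera('wrist'); cv2.imwrite('pics/w5.png',c['img'][:,:,::-1])
print(s['time_s'],s['position'],s['ft_force'],s['gripper_width']*85.4)
w=c['img'][:,:,::-1]
cv2.imwrite('pics/c6.png',cv2.resize(w[170:400,200:430],None,fx=2.5,fy=2.5,interpolation=cv2.INTER_CUBIC))
E
```

```text
time_s: 5.35
position: [0.5403, -0.3657, 0.1778]
ee_rot: [-0.339, -0.619, -0.341, 0.62]
ft_force: [0.1, -0.3, -1.0]
gripper_width: 0.153
5.35 [ 0.54030471 -0.36565579  0.17778652] [ 0.05658333 -0.34602402 -1.00811039] 13.068879076039252
```

View pics/c6.png

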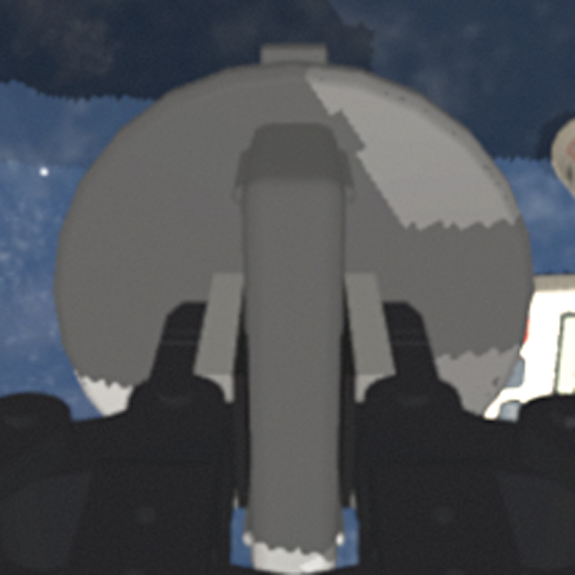

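```bash
python3 - <<'E'
from h import *
s=env.read_state(); w=env.camera('wrist')
Rt=q2R(s['ee_rot']); L=s['position'][2]-.0295
f=lambda x,y,z: Rt.T@(onz(w,s,(x+.5)/2.5-.5+200,(y+.5)/2.5-.5+170,z+L)-s['position'])*1000
for n,a in {'barL':(243,181,.057),'barR':(344,181,.057),'captop':(297,64,.024),'capL':(57,285,.024),'capR':(532,288,.024),'lugtipL':(262,46,.007),'lugtipR':(326,46,.007)}.items(): print(n,np.round(f(*a),1))
E
```

```text
barL [-27.5  -7.6 -33.9]
barR [-27.5   5.6 -33.9]
captop [  5.5  -0.5 -43.2]
capL [  5.6 -43.2  -3.7]
capR [ 5.4 41.5 -3.2]
lugtipL [ 22.5  -6.7 -43.3]
lugtipR [ 22.5   4.8 -43.3]
```

```bash
python3 - <<'E'
from h import *
s=env.read_state(); a=env.camera('side')
print(onz(a,s,340,173,0.), onz(a,s,319,172,0),s['time_s'])
E
python3 -m crank '{"slide":[[0,-12,-17],[0,-25,-34],[0,-25,-34],[0,-25,-34],[0,-25,-34],[0,-25,-34],[0,-25,-34],[0,-25,-34],[0,-25,-34],[0,-25,-34],[0,-17,-16],[0,0,0]],"rot":[[0,0,0],[0,0,0],[0,0,0],[0,0,0],[0,0,0],[0,0,0],[0,0,0],[0,0,0],[0,0,0],[0,0,0],[0,0,0],[0,0,0]]}'
python3 -m crank '{"slide":[[0,0,0],[0,0,0],[0,0,0],[0,0,0],[0,0,0],[0,0,0],[0,0,0],[0,0,0],[0,0,0]],"rot":[[4,0,0],[8,0,0],[8,0,0],[8,0,0],[8,0,0],[4,0,0],[0,0,0],[0,0,0],[0,0,0]]}'
python3 - <<'E'
from h import *
s=env.read_state(); c=env.camera('wrist'); cv2.imwrite('pics/w6.png',c['img'][:,:,::-1])
Rt=q2R(s['ee_rot']);print(s['time_s'],s['position'],np.round(Rt,3).tolist(),'yaw',np.degrees(np.arctan2(Rt[1,1],Rt[0,1])),s['joint_pos'])
c=env.camera('side'); cv2.imwrite('pics/s6.png',cv2.resize(c['img'][80:260,220:460,::-1],None,fx=3,fy=3))
E
```

```text
[0.64172197 0.21623352 0.        ] [0.57611982 0.23724878 0.        ] 5.45
time_s: 6.7
position: [0.508, 0.0605, 0.1789]
ee_rot: [-0.341, -0.619, -0.343, 0.619]
ft_force: [-0.2, 0.3, -1.7]
gripper_width: 0.159
time_s: 7.6
position: [0.5089, 0.0558, 0.1792]
ee_rot: [-0.108, -0.699, -0.108, 0.699]
ft_force: [0.1, -0.1, -1.6]
gripper_width: 0.158
7.6 [0.5088927  0.05581781 0.17924392] [[-0.0, 0.302, -0.953], [-0.0, -0.953, -0.302], [-1.0, 0.0, 0.0]] yaw -72.42314456067255 [-0.4636638   0.41796273  0.37351163  1.94268496 -0.20432554  0.81744003
 -1.24291242]
```

View pics/w6.png

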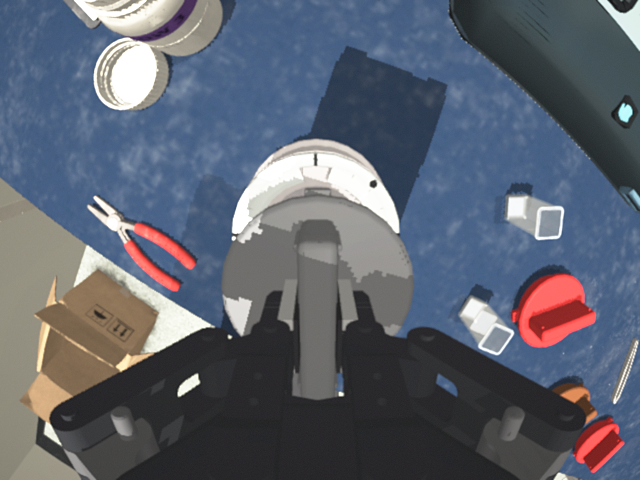

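View pics/s6.png

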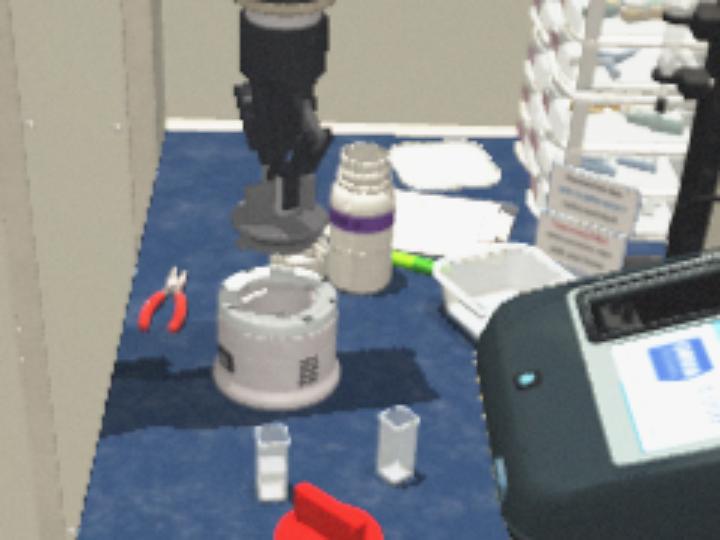

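```bash
python3 - <<'E'
import cv2
w=cv2.imread('pics/w6.png')
cv2.imwrite('pics/c7.png',cv2.resize(w[130:270,210:420],None,fx=3.8,fy=3.8,interpolation=cv2.INTER_CUBIC))
E
```

```text
(no output)
```

View pics/c7.png

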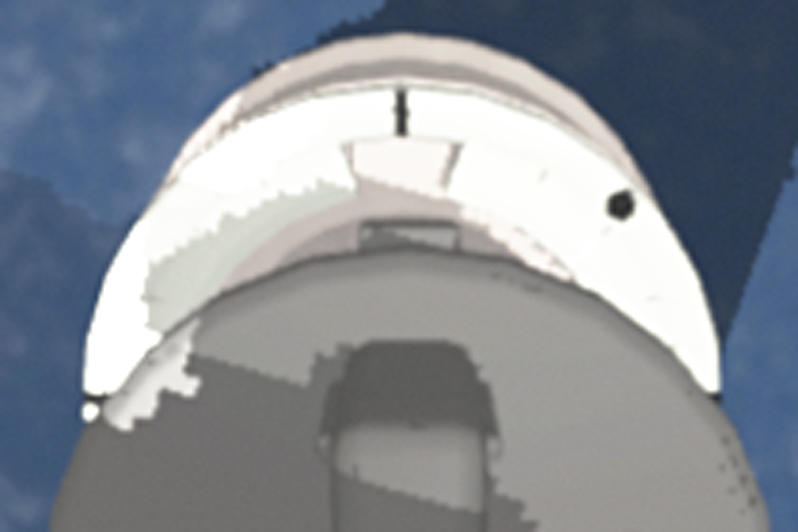

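```bash
python3 - <<'E'
from h import *
s=env.read_state(); w=env.camera('wrist')
Rt=q2R(s['ee_rot']); L=s['position'][2]-.0295
f=lambda x,y,z: (Rt.T@(onz(w,s,(x+.5)/3.8-.5+210,(y+.5)/3.8-.5+130,z)-s['position'])*1000)[1:]
b=f(402,111,.0895);d=f(621,204,.0895);nl=f(343,145,.0895);nr=f(461,145,.0895)
print('bar',b,'dot',d,'notch',nl,nr)
print('edges',f(84,380,.0895),f(721,380,.0895))
from scipy.optimize import least_squares
r=52
def res(p):
    cy,cz,t=p
    P=lambda a,rr,off=0:np.array([cy,cz])+rr*np.array([np.sin(a),-np.cos(a)])+off*np.array([np.cos(a),np.sin(a)])
    return np.r_[P(t,52)-b,P(t+np.pi/4,52)-d,P(t,46.7,-8.5)-nl,P(t,46.7,8.5)-nr]
o=least_squares(res,[0,0,0]);print(o.x[:2],np.degrees(o.x[2]),o.fun)
for n,a in {'lugL':(360,222,.007),'lugR':(459,222,.007),'cap':(405,250,.024),'barL':(335,428,.057),'barR':(490,428,.057)}.items(): print(n,f(a[0],a[1],a[2]+L))
E
```

```text
bar [ -1.63556813 -50.17418622] dot [ 34.94819569 -34.89395911] notch [-11.36161555 -44.55470548] [  8.0791436  -44.54645103]
edges [-57.05681352  -4.30485274] [53.75138911 -4.32148735]
[-1.58322244  2.02045735] -0.12782556989614705 [-0.06366502  0.19477298  0.15601102  0.06292338  1.17422772 -0.10575767
 -1.26657374 -0.15193869]
lugL [ -6.27029361 -42.84023189]
lugR [  5.43252948 -42.84243863]
cap [ -0.90161395 -42.64120383]
barL [ -6.80503049 -33.36558693]
barR [  6.46442643 -33.36734877]
```

```bash
python3 -m crank '{"slide":[[10,-1,0.8],[15,0,0],[15,0,0],[10,0,0],[4,0,0],[0,0,0],[0,0,0],[0,0,0]],"rot":[[0,0,0],[0,0,0],[0,0,0],[0,0,0],[0,0,0],[0,0,0],[0,0,0],[0,0,0]]}'
python3 - <<'E'
from h import *
s=env.read_state(); c=env.camera('wrist'); w=c['img'][:,:,::-1].copy();cv2.imwrite('pics/w7.png',w)
Rt=q2R(s['ee_rot']);print(s['time_s'],s['position'],np.round(Rt,3).tolist(),s['ft_force'])
cv2.imwrite('pics/c8.png',cv2.resize(w[130:290,210:420],None,fx=3.6,fy=3.6,interpolation=cv2.INTER_CUBIC))
c=env.camera('side'); cv2.imwrite('pics/s7.png',cv2.resize(c['img'][110:230,240:400,::-1],None,fx=4,fy=4))
E
```

```text
time_s: 8.55
position: [0.5082, 0.0569, 0.1258]
ee_rot: [0.108, 0.699, 0.108, -0.699]
ft_force: [0.5, -0.6, -2.0]
gripper_width: 0.153
8.55 [0.50818941 0.0569329  0.12580564] [[0.001, 0.301, -0.954], [0.0, -0.954, -0.301], [-1.0, 0.0, -0.001]] [ 0.45876854 -0.60557052 -2.00931501]
```

View pics/c8.png

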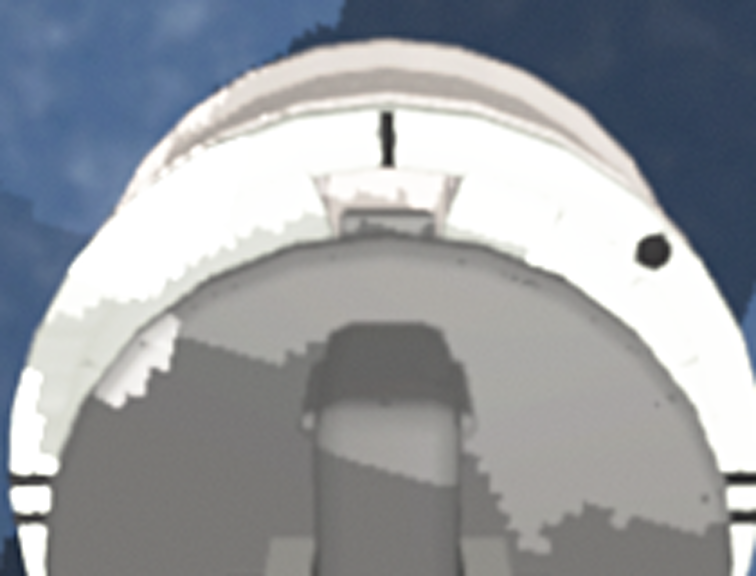

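View pics/s7.png

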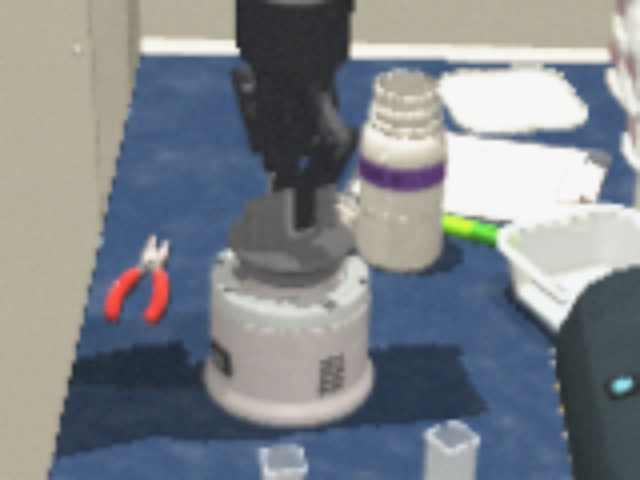

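```bash
python3 - <<'E'
from h import *
s=env.read_state(); w=env.camera('wrist')
Rt=q2R(s['ee_rot']); L=s['position'][2]-.0295
f=lambda x,y,z: np.round((Rt.T@(onz(w,s,(x+.5)/3.6-.5+210,(y+.5)/3.6-.5+130,z)-s['position'])*1000)[1:],1)
print('bar',f(388,139,.0895),'dot',f(653,250,.0895),'lockL',f(30,498,.0895),'lockR',f(742,498,.0895),'notch',f(313,175,.0895),f(462,175,.0895))
for n,a in {'lugL':(342,211,.007),'lugR':(436,211,.007),'cap':(387,236,.024),'capL':(48,525,.024),'capR':(730,525,.024),'barL':(315,403,.057),'barR':(464,403,.057)}.items(): print(n,f(a[0],a[1],a[2]+L))
E
```

```text
bar [ -0.4 -50.2] dot [ 36.1 -35.3] lockL [-53.1   1.6] lockR [51.7  1.6] notch [-10.5 -45.4] [  9.6 -45.4]
lugL [ -6.2 -42.7]
lugR [  5.6 -42.7]
cap [ -0.5 -42.7]
capL [-42.1  -7.2]
capR [41.5 -7.2]
barL [ -7.  -33.6]
barR [  6.4 -33.6]
```

Lid and collar centres agree within 0.4 mm, so I'll lower it.

```bash
python3 -m crank '{"slide":[[5,0,0.2],[5,0,0],[5,0,0],[3,0,0],[2,0,0],[1,0,0],[0,0,0],[0,0,0],[0,0,0]],"rot":[[0,0,0],[0,0,0],[0,0,0],[0,0,0],[0,0,0],[0,0,0],[0,0,0],[0,0,0],[0,0,0]]}'
python3 - <<'E'
from h import *
s=env.read_state(); c=env.camera('wrist'); w=c['img'][:,:,::-1].copy();cv2.imwrite('pics/w8.png',w)
Rt=q2R(s['ee_rot']);print(s['time_s'],s['position'],np.round(Rt,3).tolist(),s['ft_force'],s['torque'])
cv2.imwrite('pics/c9.png',cv2.resize(w[130:290,210:420],None,fx=3.6,fy=3.6,interpolation=cv2.INTER_CUBIC))
c=env.camera('side'); cv2.imwrite('pics/s8.png',cv2.resize(c['img'][110:230,240:400,::-1],None,fx=4,fy=4))
E
```

```text
time_s: 9.6
position: [0.5075, 0.0568, 0.1045]
ee_rot: [-0.107, -0.699, -0.108, 0.699]
ft_force: [-2.6, -0.1, 4.1]
gripper_width: 0.15
9.6 [0.50746315 0.05680914 0.10446434] [[-0.0, 0.301, -0.954], [0.0, -0.954, -0.301], [-1.0, -0.0, 0.0]] [-2.59080338 -0.13813042  4.06446405] [-0.02930789  0.64148823 -0.01927127]
```

View pics/c9.png

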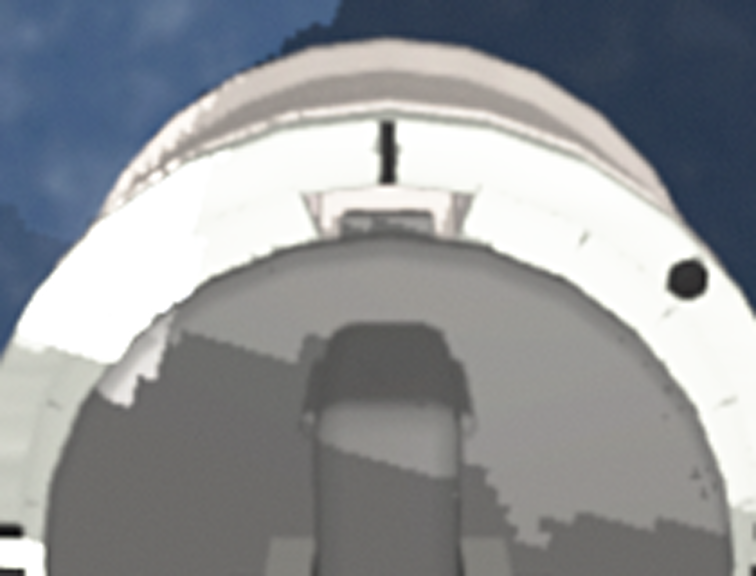

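View pics/s8.png

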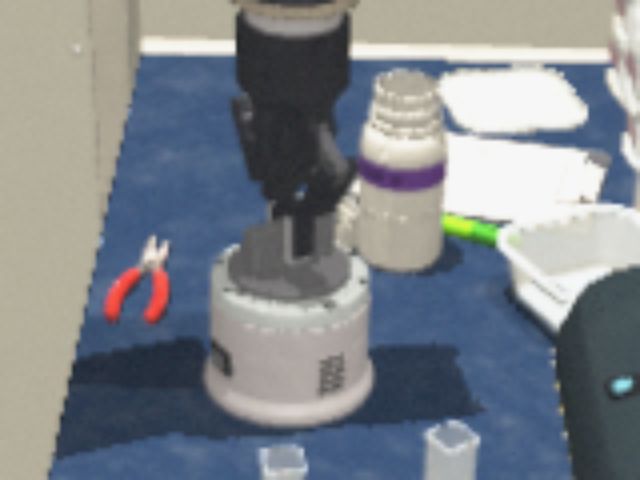

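```bash
python3 -m crank '{"slide":[[1,0,0.5],[0,0,0],[0,0,0],[0,0,0]],"rot":[[0,0,0],[0,0,0],[0,0,0],[0,0,0]]}'
python3 - <<'E'
from h import *
s=env.read_state(); w=env.camera('wrist')
Rt=q2R(s['ee_rot']); L=s['position'][2]-.0295;print(s['position'],s['ft_force'],s['torque'])
f=lambda x,y,z: np.round((Rt.T@(onz(w,s,(x+.5)/3.6-.5+210,(y+.5)/3.6-.5+130,z)-s['position'])*1000)[1:],1)
print('bar',f(388,152,.0895),'dot',f(688,279,.0895),'notch',f(304,194,.0895),f(478,194,.0895))
E
```

```text
time_s: 10.1
position: [0.5075, 0.0568, 0.1044]
ee_rot: [0.107, 0.699, 0.108, -0.698]
ft_force: [-4.2, 0.6, 18.3]
gripper_width: 0.152
[0.50752563 0.05680985 0.1043976 ] [-4.20291044  0.5710507  18.32390403] [-0.02594001  1.23939241  0.05160661]
bar [ -0.4 -51.1] dot [ 36.3 -35.9] notch [-10.4 -46.1] [ 10.3 -46.1]
```

Pressing 1 mm more gave 14 N with no travel, so it is fully home. I'll ease the push and turn clockwise.

```bash
python3 -m crank '{"slide":[[-0.8,0,0],[0,0,0],[0,0,0],[0,0,0],[0,0,0],[0,0,0],[0,0,0],[0,0,0],[0,0,0]],"rot":[[0,0,0],[0,0,0],[3,0,0],[4,0,0],[4,0,0],[4,0,0],[3,0,0],[0,0,0],[0,0,0]]}'
python3 - <<'E'
from h import *
s=env.read_state(); c=env.camera('wrist'); w=c['img'][:,:,::-1].copy()
Rt=q2R(s['ee_rot']);print(s['time_s'],s['position'],'yaw',np.degrees(np.arctan2(Rt[1,1],Rt[0,1])),s['ft_force'],s['torque'])
cv2.imwrite('pics/c10.png',cv2.resize(w[130:290,210:420],None,fx=3.6,fy=3.6,interpolation=cv2.INTER_CUBIC))
E
```

```text
time_s: 11.05
position: [0.5079, 0.0567, 0.1045]
ee_rot: [-0.003, 0.708, -0.003, -0.707]
ft_force: [-0.2, -0.2, 6.3]
gripper_width: 0.155
11.05 [0.50789708 0.05668593 0.10445732] yaw -90.50638348573669 [-0.24105005 -0.20789552  6.33946745] [-0.03844305  0.25802432 -0.08597872]
```

View pics/c10.png

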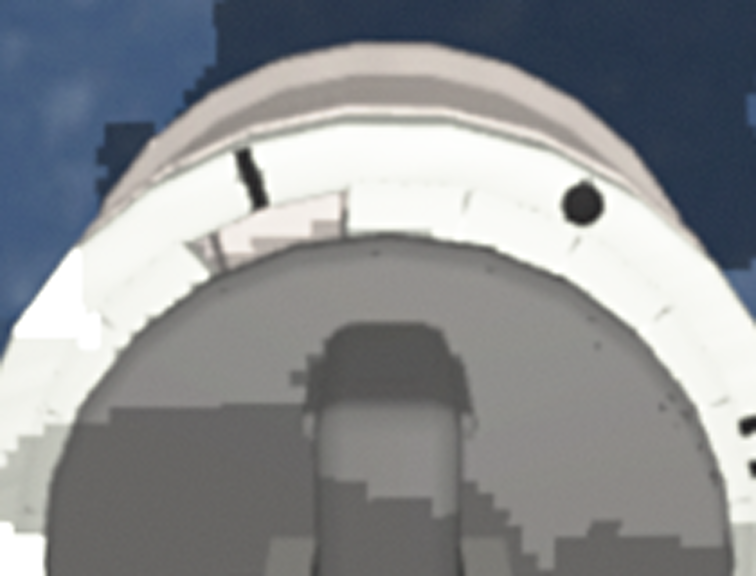

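The lid has turned 18° and the lug is under the flange. Forces are small. 27° to go.

```bash
python3 -m crank '{"slide":[[0,0,0],[0,0,0],[0,0,0],[0,0,0],[0,0,0],[0,0,0],[0,0,0],[0,0,0],[0,0,0],[0,0,0],[0,0,0]],"rot":[[3,0,0],[4,0,0],[4,0,0],[4,0,0],[4,0,0],[4,0,0],[3,0,0],[1,0,0],[0,0,0],[0,0,0],[0,0,0]]}'
python3 - <<'E'
from h import *
s=env.read_state(); c=env.camera('wrist'); w=c['img'][:,:,::-1].copy()
Rt=q2R(s['ee_rot']);print(s['time_s'],s['position'],'yaw',np.degrees(np.arctan2(Rt[1,1],Rt[0,1])),s['ft_force'],s['torque'],s['joint_pos'])
cv2.imwrite('pics/c11.png',cv2.resize(w[130:290,210:420],None,fx=3.6,fy=3.6,interpolation=cv2.INTER_CUBIC))
c=env.camera('side'); cv2.imwrite('pics/s11.png',cv2.resize(c['img'][110:260,220:420,::-1],None,fx=4,fy=4))
E
```

```text
time_s: 12.2
position: [0.5079, 0.0567, 0.1045]
ee_rot: [-0.168, 0.687, -0.168, -0.686]
ft_force: [-1.8, -0.1, 7.0]
gripper_width: 0.151
12.2 [0.50788606 0.05665827 0.10446278] yaw -117.46779609406758 [-1.84501262 -0.05248918  7.0476538 ] [-0.11010764  0.31121659  0.20572909] [-0.57026159  0.56280523  0.55391634  2.03364958 -0.46926281  0.6688562
 -1.76030859]
```

View pics/c11.png

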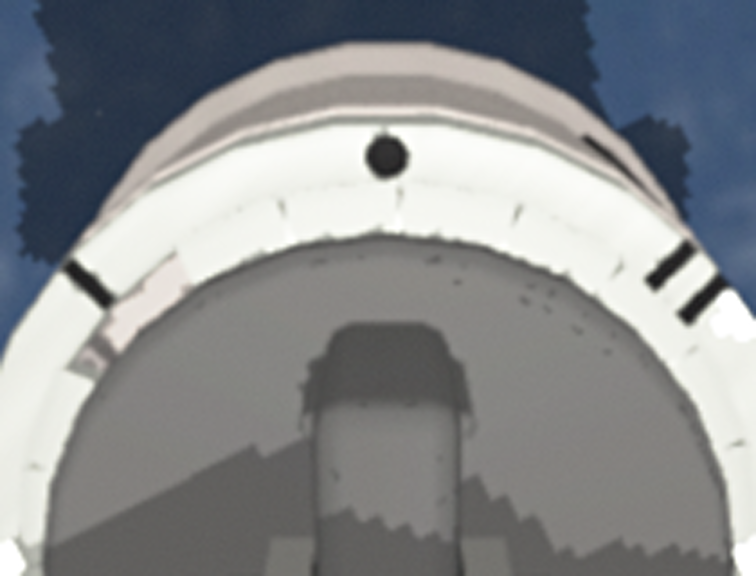

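View pics/s11.png

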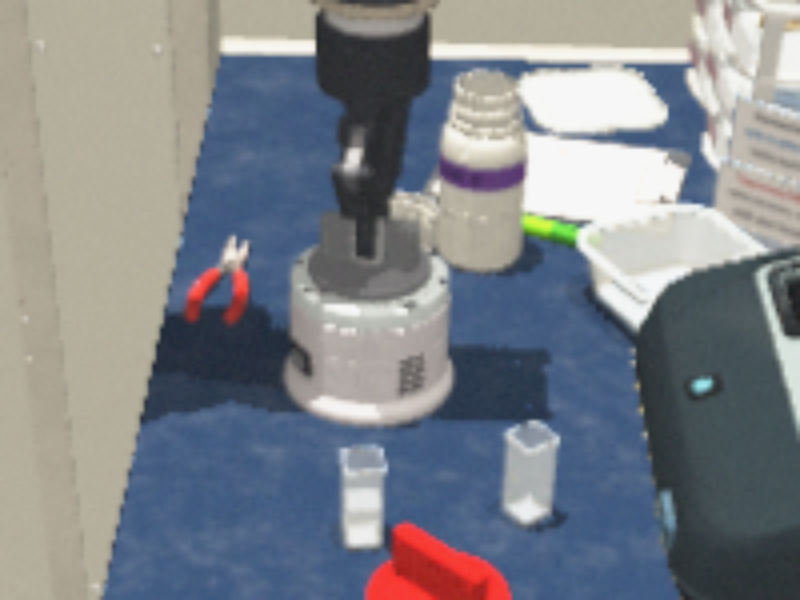

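The bar (centre x about 388) points at the dot (386,156), the lid is home and the bystanders are where they were. I'll let it settle and hand in.

```bash
python3 -m crank '{"slide":[[0,0,0],[0,0,0],[0,0,0]],"rot":[[0,0,0],[0,0,0],[0,0,0]]}'
python3 - <<'E'
from workcell import env
import numpy as np
s=env.read_state(); print(s['time_s'],s['position'],np.abs(s['qd']).max(),s['torque'],s['ft_force'],s['gripper_width']); print(env.sign_off())
E
```

```text
time_s: 12.6
position: [0.5079, 0.0566, 0.1045]
ee_rot: [-0.168, 0.687, -0.168, -0.686]
ft_force: [-1.6, -1.2, 8.3]
gripper_width: 0.154
12.6 [0.50786835 0.05664817 0.10447334] 0.002229152440873535 [-0.06821756  0.32480565  0.18015029] [-1.57332052 -1.23842546  8.31454878] 0.1539479856516424
the job is handed in; nothing more can be done
None
```

The lid is fitted in the mill and held at the pulse dot, and the job is handed in at 12.6 s. I gripped the grey lid by its bar, set it down through the notches until it bottomed, and turned it 45° clockwise; the gripper still holds it.

- **Fully home:** pressing 1 mm further raised the push from about 4 N to 18 N with no travel. The height puts the lid's origin at about 75 mm, as it should be.
- **At the dot:** in the last wrist picture the bar points at the dot, with the tool turned 45.0° from the notch position.
- **At rest and held:** joint speeds are below 0.003 rad/s, with a spring moment of about 0.18 N m and a down push of about 8 N. The gripper stands at 13 mm on the 14 mm bar, set to 60 N.
- **Bystanders:** those in view in the last side picture looked unmoved. I did not check the reagent bottle or forceps again after the grasp.

One disagreement: the side camera placed the lid about 4 mm from where the wrist camera did before the grasp. I went with the wrist view, and the fit bore it out. I could not read the ring angle directly; I inferred it from the lid's angle and the spring moment.

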